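Unstack the pile into its dishes

ROBOT

A 6-joint arm with a two-finger parallel gripper is mounted at the origin on a cart in front of the work surface, level with it; the furniture and walls round the work are solid. World frame = base frame: x ahead of the robot, y to its left, z up, the work surface at z = 0. Lengths are in m, angles in rad, forces in N, time in s.
With the tool pointing down it reaches from about 0.375 to 0.975 m from the base axis. Payload 3.8 kg.
Tool frame: the origin (TCP) lies midway between the tips of the shut fingers; the grasp point (between the pads) lies 19 mm behind it; z points along the fingers, y is the line along which they close (so a half turn about z gives the same grasp; the last joint's range is limited). The gripper opens to 85 mm and grips with 20 to 120 N. Pads are 22 mm wide; open, the fingers measure 114 mm over their backs; the gripper's body (76 mm by 85 mm) begins 54 mm behind the grasp point. The pads swing forward as they close: fully open they stand 13 mm farther back than shut.
Start: joints at [-1.258, 0.264, 1.604, -0, 1.274, -0.037], TCP at [0.231, -0.634, 0.231] pointing down, gripper open.
Joint ranges: [-2.63, 2.63], [-0.94, 2.18], [0.31, 2.57], [-1.31, 4.45], [0, 2.66], [-2.55, 2.55]. Speed limits (rad/s): [2.57, 2.57, 3.14, 3.14, 3.14, 3.14].

INTERFACE

Orientations are given as a rotation vector (axis times angle).
In Python, from workcell import bot gives the robot as it stands.
- The arm moves only by the tool step_arm, never from a script. Its argument "motion" is a list of rows, each a list of 5 numbers: the finger opening in cm, from 0 to 8.54, then the shift along the tool's x, y, z in cm, then the turn about the tool's z in degrees. In form: [[claw, dx, dy, dz, twist], ...]. A call has 1 to 20 rows; each row is the pose to reach, as a shift and turn from the pose commanded when the call began, along the tool's axes at that moment; what a row does not reach only later rows make up. A row lasts 1/10 s, in which the tool goes at most 50 mm and 8.59 degrees, less where a joint would pass 70% of its speed; a pose out of reach is approached as far as the arm can. A call with a gripper value outside its range is refused whole. The fingers move at their own pace and stop on an object; "force" is the grip in N (left out, the last holds). Time passes only in rows, so rows that repeat a pose let the fingers close. It gives the time, the measured TCP pose, the force, the opening and the grip force at its end, in the units of the state.
- bot.read_state(): the state, without advancing time (a new reading comes with each control period).
- bot.read_camera(name): name is "scene" or "side" or "wrist"; returns (picture, depth): 480x640x3 uint8, red, green, blue; 480x640 float32, m along the optical axis (not along the pixel's ray), 0 where there is no reading.
- bot.calibration(name): a dict with "mtx" (3x3 intrinsics, pixels), "origin" and "orientation" of the camera in the world; the wrist camera has in their place "T_tool_cam" (4x4, takes a point from camera to tool coordinates, whose origin is the TCP and whose axes are the flange's). Camera axes: x right, y up, looking along -z (the intrinsics and any distortion apply to the point x, -y, -z); pixel columns grow to the right and rows downward; lengths in m; the calibration is good to about 2 mm. A picture is of the moment at which its call begins: read the wrist's pose just before it. calibration takes no time and is no camera call.
- bot.finish_job(): hands the job in; it is judged then, once.
The state is a dict: "time": time; "q": joint angles; "joint_vel": joint speeds; "joint_torque": joint torques, N m; "tool_pos": TCP position; "tcp_rot": TCP orientation; "wrist_force": force on the tool from outside, world axes, zero at the start; "torque": the same for the moment, N m; "width": opening from 0.0 (shut) to 1.0 (fully open); "grip_force": force on a finger pad.
Only numpy, scipy, OpenCV 4.12 (cv2) and the standard library are available. Lean on these libraries where they do the work, as an engineer would, in place of code of your own. Each camera call takes 0.05 s, during which the arm holds its last target. There are 200 camera calls.

TASK

The small pot, the wire spool, the flat tin and the olive case have been piled on one another on the repair desk. Take the pile apart and set each in its own wooden place, standing flat on its floor, right way up and let go: the pot in the small round dish, the spool in the medium one, the tin in the large one, the olive case square in the rectangular tray. Never tip any of them over, and leave the orange-capped jar in front of the wooden drawer unit and the black dropper bottle standing where they are.

Things in the scene. Friction and masses are not known exactly. Their poses are not given: they have to be found in the camera images.
- small_pot: tiny white pot with a pale beige lid, at the top of the pile: 15 mm high, lid (upper 6 mm) 28 mm across, body below 25 mm. It stands on the spool. Origin: centre of its underside; z up.
- wire_spool: spool of wire with blue flanges, second from the top: 46 mm across, 22 mm high, upright, standing on the flat tin. Origin: centre of its underside; z up.
- flat_tin: flat round tin with a printed lid, third from the top: 60 mm across, 17 mm high, standing on the olive case. Origin: centre of its underside; z up.
- olive_box: rectangular olive case, shut (its lid does not open), at the bottom of the pile on the desk: 62 mm along its x between the long sides (66 with snap and hinge details, which are look only), 112 mm along its y, 26 mm high (a like case far back on the right is fixed and not meant). Origin: centre of its underside; z up.
- small_dish: the smallest of three low round dishes of light wood, fixed to the desk: 42 mm inside diameter, 50 mm outside, flat floor 3 mm above the desk, rim 4 mm wide and 7 mm above the desk. Origin: centre of its underside, on the desk; z up.
- medium_dish: the middle one of three low round dishes of light wood, fixed to the desk: 60 mm inside diameter, 68 mm outside, flat floor 3 mm above the desk, rim 4 mm wide and 7 mm above the desk. Origin: centre of its underside, on the desk; z up.
- large_dish: the largest of three low round dishes of light wood, fixed to the desk: 76 mm inside diameter, 84 mm outside, flat floor 3 mm above the desk, rim 4 mm wide and 7 mm above the desk. Origin: centre of its underside, on the desk; z up.
- box_tray: low rectangular tray of light wood, fixed to the desk: inside 82 mm along its x and 128 mm along its y, outside 90 by 136 mm, flat floor 3 mm above the desk, rim 4 mm wide and 7 mm above the desk. Either way round serves. Origin: centre of its underside, on the desk; z up.
- capped_jar: bystander, loose: plastic jar with an orange screw cap, 52 mm across, 68 mm high, standing in front of the wooden drawer unit (a like jar far back on the right is not meant). Origin: centre of its underside; z up.
- dropper_bottle: bystander, loose: slim black dropper bottle, 27 mm across, 86 mm high, standing at the right of the work. Origin: centre of its underside; z up.
Things that resemble listed ones, but are neither listed nor needed, are in the scene too. What is meant by the wire_spool is not red, and is the smaller of those in its own colour. What is meant by the small_pot is not turquoise, and is the smaller of those in its own colour.

How it is judged:
By the outcome, as a careful person would: the job done as asked, in the order asked, and still so for the second after the job is handed in, with the robot touching nothing.
It also fails if it takes over 125 s, if anything falls off the work surface, if the arm or the gripper's body presses on something with over 40 N, if the wrist force passes 120 N, or if a joint passes its speed limit or range.

## Working session

There is one attempt and no reset: what is moved stays moved. The work goes in short steps, Python scripts to look and compute and a tool call to move; the robot and the scene stay as the last step left them, time stands still between calls to the robot, and variables do not carry over. Pictures are saved under pics/ and viewed, at most 14 in all, crops included, and the job is handed in when it is done.

Besides the shell and the picture viewer there is one more tool, called after "Emit:" in YAML: its name, and indented under it one key for each argument. step_arm: Moves the arm, as the interface text tells. Its arguments: {"type":"object","properties":{"motion":{"type":"array","items":{"type":"array","items":{"type":"number"}}},"force":{"type":"number"}},"required":["motion"]}

```bash
mkdir -p pics; cat > h.py <<'E'
import numpy as np, cv2
from scipy.spatial.transform import Rotation as R
from workcell import bot
def save(name,fn):
    p,d=bot.read_camera(name); cv2.imwrite(f'pics/{fn}.png',p[:,:,::-1]); np.savez(f'pics/{fn}.npz',p=p,d=d); return p,d
def cam(name,st=None):
    c=bot.calibration(name); K=np.array(c['mtx'])
    if name=='wrist':
        st=st or bot.read_state(); T=np.eye(4);T[:3,:3]=R.from_rotvec(st['tcp_rot']).as_matrix();T[:3,3]=st['tool_pos']
        T=T@np.array(c['T_tool_cam']); return K,T[:3,:3],T[:3,3],c
    o=np.array(c['orientation']); Rm=o if o.shape==(3,3) else R.from_rotvec(o).as_matrix()
    return K,Rm,np.array(c['origin']),c
def dirs(C,uv):
    K,Rm,o,c=C; uv=np.array(uv,float).reshape(-1,1,2)
    dist=next((np.array(c[k],float) for k in c if 'dist' in k),None)
    n=cv2.undistortPoints(uv,K,dist)[:,0]
    return np.c_[n[:,0],-n[:,1],-np.ones(len(n))]@Rm.T
def ray(C,uv,z):
    v=dirs(C,uv); o=C[2]; return o+v*((z-o[2])/v[:,2])[:,None]
def pts(C,uv,d):
    return C[2]+dirs(C,uv)*np.array(d).reshape(-1,1)
E
python3 - <<'E'
from h import *
print(bot.read_state())
for n in('scene','side','wrist'): print(n,bot.calibration(n)); save(n,n+'0')
E
```

```text
{'time': 0.0, 'q': array([-1.25787670e+00,  2.64777188e-01,  1.60539372e+00,  5.09738137e-05,
        1.27365640e+00, -3.69168242e-02]), 'joint_vel': array([-9.10749125e-05, -8.96949861e-04,  1.24405218e-03, -7.61155581e-04,
       -4.79967817e-05, -6.21912568e-04]), 'joint_torque': array([ 1.50052809e-03, -5.15105867e+01, -3.67315006e+01, -2.31841177e-04,
        1.29543719e-02, -1.53453834e-05]), 'tool_pos': array([ 0.23113225, -0.63342209,  0.22993515]), 'tcp_rot': array([-3.09147221e+00, -5.46314353e-01,  4.06780774e-04]), 'wrist_force': array([-0.61699454,  0.09179067,  0.28951984]), 'torque': array([ 0.03834148, -0.00210569,  0.01088946]), 'grip_force': 0.0, 'width': 0.9982059457353882}
scene {'mtx': array([[521.04460272,   0.        , 316.51719098],
       [  0.        , 521.04460272, 232.59018045],
       [  0.        ,   0.        ,   1.        ]]), 'origin': array([0.11415781, 0.90557886, 0.56882986]), 'orientation': array([ 0.31373566, -1.39639973, -2.31057271])}
side {'mtx': array([[448.52171773,   0.        , 322.72414685],
       [  0.        , 448.52171773, 236.13046442],
       [  0.        ,   0.        ,   1.        ]]), 'origin': array([0.394238  , 0.95387191, 0.81195917]), 'orientation': array([ 0.12123382, -1.29848431, -2.70199885])}
wrist {'mtx': array([[408.64265542,   0.        , 317.04068448],
       [  0.        , 408.64265542, 247.05159454],
       [  0.        ,   0.        ,   1.        ]]), 'T_tool_cam': array([[-1.22532344e-03,  9.48968390e-01,  3.15368820e-01,
         8.06862391e-02],
       [ 9.99999249e-01,  1.16146588e-03,  3.90425770e-04,
         1.01589472e-04],
       [ 4.21158951e-06,  3.15369062e-01, -9.48969101e-01,
        -1.41629627e-01],
       [ 0.00000000e+00,  0.00000000e+00,  0.00000000e+00,
         1.00000000e+00]])}
```

View pics/scene0.png

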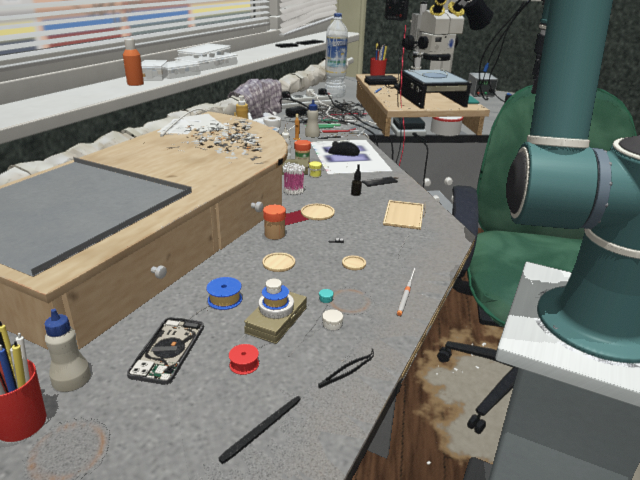

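View pics/side0.png

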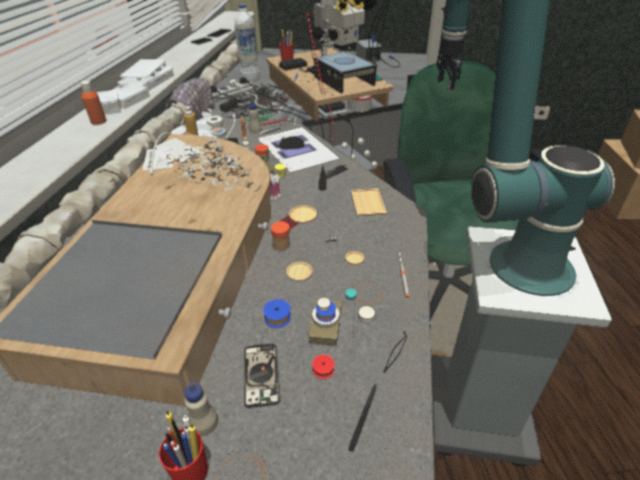

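The scene view shows the pile at about (274,300), with the pot on top at (274,286). The dishes are at (353,263) small, (279,262) medium and (318,212) large, the tray at (404,214), the jar at (274,222) and the dropper at (357,182). The blue (225,293), red and white loose things are decoys.

```bash
python3 - <<'E'
from h import *
np.set_printoptions(precision=4,suppress=True)
C=cam('scene');S=cam('side')
for n,a,b,z in [('pot',(274,285),(324,303),.080),('small',(353,263),(354,257),.005),('med',(279,262),(299,270),.005),('large',(318,212),(302,214),.005),('tray',(404,214),(368,201),.005),('jar',(274,209),(280,229),.068),('drop',(357,192),(323,188),0),('bluespool',(225,287),(277,309),.03),('whitepot',(332,316),(366,311),.02),('turq',(326,293),(350,292),.015)]:
    print(n,ray(C,[a],z)[0],ray(S,[b],z)[0])
st=bot.read_state(); print(R.from_rotvec(st['tcp_rot']).as_matrix())
E
```

```text
pot [0.5042 0.2876 0.08  ] [0.5097 0.2833 0.08  ]
small [0.4645 0.042  0.005 ] [0.4678 0.0354 0.005 ]
med [0.6   0.115 0.005] [0.6055 0.1086 0.005 ]
large [ 0.6399 -0.1377  0.005 ] [ 0.6474 -0.1401  0.005 ]
tray [ 0.4495 -0.236   0.005 ] [ 0.4529 -0.2404  0.005 ]
jar [0.6728 0.0149 0.068 ] [0.6731 0.0224 0.068 ]
drop [ 0.6103 -0.3124  0.    ] [ 0.6087 -0.3032  0.    ]
bluespool [0.6183 0.274  0.03  ] [0.6227 0.2726 0.03  ]
whitepot [0.415  0.2438 0.02  ] [0.4181 0.2385 0.02  ]
turq [0.4583 0.1804 0.015 ] [0.4626 0.178  0.015 ]
[[ 0.9394  0.3427 -0.0005]
 [ 0.3427 -0.9394  0.0017]
 [ 0.0001 -0.0018 -1.    ]]
```

Emit:
step_arm:
  motion:
    - [8.5, 43.9, -30.2, 0, 0]
    - [8.5, 43.9, -30.2, 0, 0]
    - [8.5, 43.9, -30.2, 0, 0]
    - [8.5, 43.9, -30.2, 0, 0]
    - [8.5, 43.9, -30.2, 0, 0]
    - [8.5, 43.9, -30.2, 0, 0]
    - [8.5, 43.9, -30.2, 0, 0]
    - [8.5, 43.9, -30.2, 0, 0]
    - [8.5, 43.9, -30.2, 0, 0]
    - [8.5, 43.9, -30.2, 0, 0]
    - [8.5, 43.9, -30.2, 0, 0]
    - [8.5, 43.9, -30.2, 0, 0]
    - [8.5, 43.9, -30.2, 0, 0]
    - [8.5, 43.9, -30.2, 0, 0]
  force: 30

```text
time: 1.55
tool_pos: [0.5396, -0.2006, 0.231]
tcp_rot: [3.094, 0.546, -0.001]
wrist_force: [-0.6, 0.2, -0.2]
width: 0.992
grip_force: 0.0
```

```bash
python3 - <<'E'
from h import *
st=bot.read_state(); np.save('pics/w1s.npy',st,allow_pickle=True); save('wrist','w1'); print(st['tool_pos'],st['tcp_rot'])
E
```

```text
[ 0.53961558 -0.20055315  0.23099303] [ 3.09372506e+00  5.45953910e-01 -1.34571542e-03]
```

Emit:
step_arm:
  motion:
    - [8.5, 7.7, -25.1, 0, 0]
    - [8.5, 7.7, -25.1, 0, 0]
    - [8.5, 7.7, -25.1, 0, 0]
    - [8.5, 7.7, -25.1, 0, 0]
    - [8.5, 7.7, -25.1, 0, 0]
    - [8.5, 7.7, -25.1, 0, 0]
    - [8.5, 7.7, -25.1, 0, 0]
    - [8.5, 7.7, -25.1, 0, 0]

```text
time: 2.4
tool_pos: [0.5266, 0.0607, 0.2313]
tcp_rot: [3.093, 0.545, -0.0]
wrist_force: [-0.5, -0.3, -0.1]
width: 0.998
grip_force: 0.0
```

```bash
python3 - <<'E'
from h import *
st=bot.read_state(); np.save('pics/w2s.npy',st,allow_pickle=True); save('wrist','w2'); print(st['tool_pos'],st['tcp_rot'],st['time'])
a=cv2.imread('pics/w1.png');b=cv2.imread('pics/w2.png')
cv2.imwrite('pics/w12.png',cv2.resize(np.vstack([a,b]),(400,600)))
E
```

```text
[0.52664687 0.06074772 0.23128158] [ 3.09285269e+00  5.45388821e-01 -1.58500212e-04] 2.4
```

View pics/w12.png

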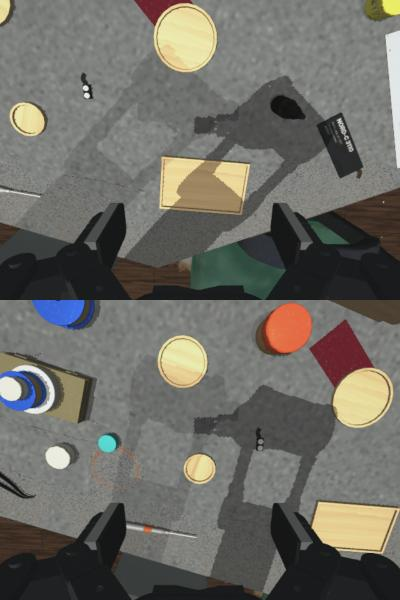

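Top half (w1) shows the tray (205,185), large dish (185,37) and small dish in the corner. The bottom half (w2) shows the medium dish, small dish and large dish, plus the pile at the left edge. Next I'll measure the dishes and tray by mask.

```bash
cat > dish.py <<'E'
from h import *
np.set_printoptions(precision=4,suppress=True)
for n in('w1','w2'):
    st=np.load(f'pics/{n}s.npy',allow_pickle=True).item(); C=cam('wrist',st)
    p=cv2.imread(f'pics/{n}.png'); h=cv2.cvtColor(p,cv2.COLOR_BGR2HSV)
    m=cv2.inRange(h,(12,60,80),(28,255,255)); m=cv2.morphologyEx(m,cv2.MORPH_CLOSE,np.ones((7,7))); m=cv2.morphologyEx(m,cv2.MORPH_OPEN,np.ones((5,5)))
    for c in cv2.findContours(m,cv2.RETR_EXTERNAL,cv2.CHAIN_APPROX_NONE)[0]:
        if cv2.contourArea(c)<1200: continue
        c=cv2.convexHull(c)[:,0]; w=(ray(C,c,.007)[:,:2]*1000).astype(np.float32)
        (x,y),r=cv2.minEnclosingCircle(w); b=cv2.boundingRect(c)
        print(n,b,'circ',x,y,2*r,'rect',cv2.minAreaRect(w))
E
python3 dish.py
```

```text
w1 (255, 249, 145, 95) circ 454.0491638183594 -240.17481994628906 160.74417114257812 rect ((454.0950622558594, -239.94664001464844), (91.81895446777344, 135.76589965820312), 14.700742721557617)
w1 (16, 163, 56, 55) circ 468.0333251953125 35.46798324584961 51.9245719909668 rect ((467.3402404785156, 35.574974060058594), (49.872657775878906, 48.724578857421875), 9.166796684265137)
w1 (246, 5, 102, 111) circ 645.4396362304688 -144.02593994140625 83.90096282958984 rect ((645.4022216796875, -144.16250610351562), (82.42906951904297, 83.1012191772461), 19.9447078704834)
w2 (498, 320, 142, 86) circ 454.03045654296875 -237.23965454101562 165.2550506591797 rect ((454.0200500488281, -238.62022399902344), (92.57060241699219, 141.93939208984375), 14.405092239379883)
w2 (294, 245, 51, 49) circ 467.05712890625 37.02747344970703 50.68003463745117 rect ((467.4814758300781, 37.05183029174805), (49.5058708190918, 48.297550201416016), 19.904932022094727)
w2 (75, 110, 61, 87) circ 504.6815185546875 252.48489379882812 78.38267517089844 rect ((506.2542419433594, 252.4501953125), (68.72857666015625, 47.7884521484375), 2.150750160217285)
w2 (530, 108, 99, 97) circ 644.6298828125 -141.7892608642578 85.9461441040039 rect ((644.4019165039062, -141.76907348632812), (83.39579010009766, 84.5157241821289), 33.44605255126953)
w2 (252, 56, 80, 85) circ 603.9945678710938 111.18531036376953 67.65283203125 rect ((604.1693115234375, 111.52511596679688), (66.4936752319336, 66.70797729492188), 19.93727684020996)
```

Emit:
step_arm:
  motion:
    - [8.5, 5.9, -21.9, -3, 0]
    - [8.5, 5.9, -21.9, -3, 0]
    - [8.5, 5.9, -21.9, -3, 0]
    - [8.5, 5.9, -21.9, -3, 0]
    - [8.5, 5.9, -21.9, -3, 0]
    - [8.5, 5.9, -21.9, -3, 0]
    - [8.5, 5.9, -21.9, -3, 0]

```text
time: 3.15
tool_pos: [0.5077, 0.2868, 0.261]
tcp_rot: [3.093, 0.545, -0.0]
wrist_force: [0.2, -0.2, 0.7]
width: 0.995
grip_force: 0.0
```

```bash
python3 - <<'E'
from h import *
st=bot.read_state(); np.save('pics/w3s.npy',st,allow_pickle=True); p,d=save('wrist','w3'); print(st['tool_pos'],st['tcp_rot'],st['time'])
save('side','side1')
E
```

```text
[0.50766618 0.28684637 0.2610248 ] [ 3.09279317e+00  5.45220329e-01 -4.88557341e-04] 3.15
```

View pics/w3.png

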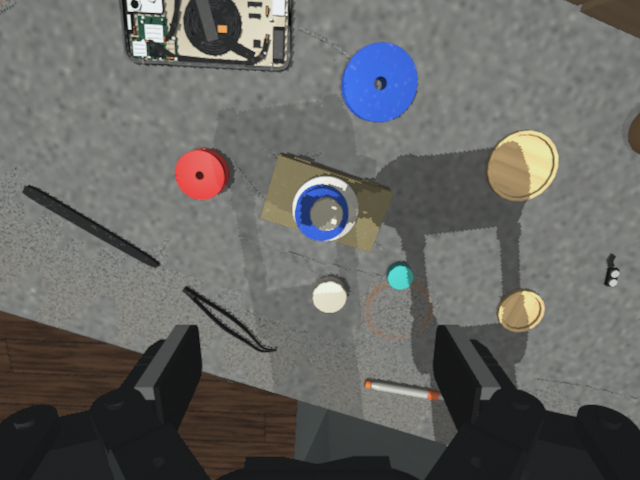

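The wrist view shows the pile: pot lid about (327,213), blue flange about (321,212), tin about (325,208), and case corners about (280,154), (391,189), (372,250), (262,217). The large blue spool, red spool, white pot and turquoise pot lie apart from it.

```bash
python3 - <<'E'
from h import *
np.set_printoptions(precision=4,suppress=True)
n='w3'; st=np.load(f'pics/{n}s.npy',allow_pickle=True).item(); C=cam('wrist',st)
p=cv2.imread(f'pics/{n}.png'); d=np.load('pics/w3.npz')['d']; h=cv2.cvtColor(p,cv2.COLOR_BGR2HSV)
roi=np.zeros(d.shape,np.uint8); roi[145:255,255:395]=255
uv=np.argwhere(roi>0)[:,::-1]; z=pts(C,uv,d[roi>0])[:,2]; Z=np.zeros(d.shape); Z[roi>0]=z; Z[d==0]=0
print(np.histogram(z,bins=np.arange(-.006,.1,.004)))
def rep(name,m,zt):
    m=cv2.morphologyEx(m.astype(np.uint8)*255,cv2.MORPH_OPEN,np.ones((3,3)))
    c=max(cv2.findContours(m,cv2.RETR_EXTERNAL,cv2.CHAIN_APPROX_NONE)[0],key=cv2.contourArea); c=cv2.convexHull(c)[:,0]
    w=(ray(C,c,zt)[:,:2]*1000).astype(np.float32); print(name,cv2.boundingRect(c),cv2.minEnclosingCircle(w),cv2.minAreaRect(w))
rep('pot',Z>.0725,.08); rep('spool',Z>.054,.065); rep('spoolcol',cv2.inRange(h,(105,120,60),(130,255,255))&roi>0,.065); rep('tin',Z>.0345,.043); rep('case',Z>.015,.026)
rep('olive',(cv2.inRange(h,(15,60,30),(35,255,255))&roi)>0,.026)
E
```

```text
(array([1329, 5892,   42,   44,   97,  161,    0, 3687,  616,    1,   35,
        717,  501,    1,    0,    0,    9, 1340,    7,    9,  188,  666,
          0,    0,    0,    0]), array([-0.006, -0.002,  0.002,  0.006,  0.01 ,  0.014,  0.018,  0.022,
        0.026,  0.03 ,  0.034,  0.038,  0.042,  0.046,  0.05 ,  0.054,
        0.058,  0.062,  0.066,  0.07 ,  0.074,  0.078,  0.082,  0.086,
        0.09 ,  0.094,  0.098]))
pot (310, 198, 33, 33) ((511.6187438964844, 280.0056457519531), 13.826044082641602) ((511.552001953125, 280.2903137207031), (26.615800857543945, 26.010738372802734), 19.913759231567383)
spool (295, 189, 54, 52) ((506.306396484375, 282.21405029296875), 22.912647247314453) ((506.2216796875, 282.09674072265625), (44.436805725097656, 45.09234619140625), 19.906875610351562)
spoolcol (295, 185, 53, 56) ((507.7323913574219, 283.16864013671875), 24.127605438232422) ((507.6558837890625, 283.034423828125), (47.773067474365234, 44.2187385559082), 19.91505241394043)
tin (292, 175, 67, 67) ((507.4361267089844, 279.2950439453125), 30.576345443725586) ((507.6644287109375, 278.81396484375), (60.48456573486328, 59.463768005371094), 36.920963287353516)
case (261, 156, 132, 96) ((507.4668884277344, 277.8387451171875), 62.866641998291016) ((505.3107604980469, 277.51873779296875), (66.79255676269531, 111.58606719970703), 1.9742103815078735)
olive (261, 154, 131, 97) ((508.06744384765625, 277.98944091796875), 62.49529266357422) ((509.4045715332031, 278.03668212890625), (64.62123107910156, 110.74708557128906), 2.0268397331237793)
```

```bash
python3 - <<'E'
from h import *
np.set_printoptions(precision=3,suppress=True)
d=np.load('pics/scene0.npz')['d']; C=cam('scene'); uv=np.argwhere(d>0)[:,::-1]; P=pts(C,uv,d[d>0])
for y in np.arange(-.35,.35,.05):
    for lo,hi in((.03,.2),):
        q=P[(abs(P[:,1]-y)<.025)&(P[:,2]>lo)&(P[:,2]<hi)&(P[:,0]>.55)&(P[:,0]<1)]
        if len(q): print(round(y,2),'minx',np.percentile(q[:,0],[1,5,20]),'zmax',np.percentile(q[:,2],[50,98]))
E
```

```text
-0.35 minx [0.748 0.749 0.756] zmax [0.038 0.141]
-0.3 minx [0.597 0.599 0.605] zmax [0.139 0.143]
-0.25 minx [0.737 0.74  0.776] zmax [0.14  0.144]
-0.2 minx [0.738 0.744 0.761] zmax [0.139 0.143]
-0.15 minx [0.734 0.741 0.764] zmax [0.14  0.143]
-0.1 minx [0.723 0.728 0.738] zmax [0.139 0.143]
-0.05 minx [0.725 0.728 0.737] zmax [0.139 0.142]
-0.0 minx [0.651 0.654 0.726] zmax [0.138 0.141]
0.05 minx [0.658 0.667 0.73 ] zmax [0.138 0.141]
0.1 minx [0.725 0.727 0.737] zmax [0.139 0.141]
0.15 minx [0.725 0.727 0.738] zmax [0.14  0.153]
0.2 minx [0.725 0.727 0.737] zmax [0.14  0.149]
0.25 minx [0.604 0.631 0.737] zmax [0.14  0.149]
0.3 minx [0.603 0.632 0.737] zmax [0.14  0.149]
```

Emit:
step_arm:
  motion:
    - [5, 0.1, 0.8, 5, -8.5]
    - [5, 0.1, 0.8, 8, -17]
    - [5, 0.1, 0.8, 12, -25.5]
    - [5, 0.1, 0.8, 12, -34]
    - [5, 0.1, 0.8, 12, -42.5]
    - [5, 0.1, 0.8, 12, -51]
    - [5, 0.1, 0.8, 12, -59.5]
    - [5, 0.1, 0.8, 12, -68]
    - [5, 0.1, 0.8, 13, -72]
    - [5, 0.1, 0.8, 15, -72]
    - [5, 0.1, 0.8, 17, -72]
    - [5, 0.1, 0.8, 18, -72]
    - [5, 0.1, 0.8, 18.9, -72]
    - [5, 0.1, 0.8, 18.9, -72]
  force: 20

```text
time: 4.65
tool_pos: [0.51, 0.2798, 0.0711]
tcp_rot: [-2.182, -2.259, 0.004]
wrist_force: [0.2, -0.0, 0.4]
width: 0.582
grip_force: 0.0
```

```bash
python3 - <<'E'
from h import *
st=bot.read_state(); print(st['tool_pos'],R.from_rotvec(st['tcp_rot']).as_matrix()[:2,0]); save('side','s2');save('wrist','w4')
a=cv2.imread('pics/s2.png')[230:370,220:400]; b=cv2.imread('pics/w4.png')
cv2.imwrite('pics/v4.png',np.vstack([cv2.resize(a,(400,300)),cv2.resize(b,(400,300))]))
E
```

```text
[0.51004837 0.27977067 0.07106562] [-0.03439858  0.99940765]
```

View pics/v4.png

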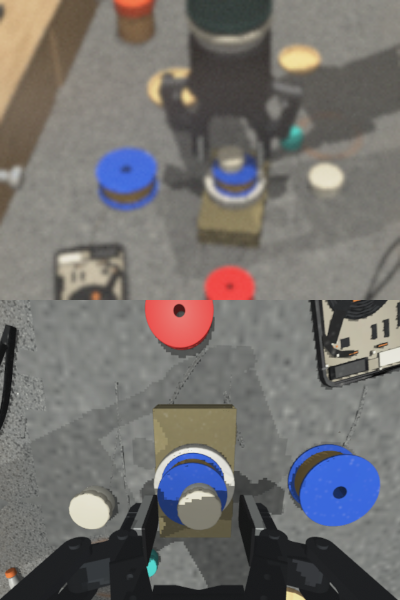

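The pot stands between the pads, just above the flange; now closing.

Emit:
step_arm:
  motion:
    - [2.4, 0, 0, 0, 0]
    - [2.4, 0, 0, 0, 0]
    - [2.4, 0, 0, 0, 0]
    - [2.4, 0, 0, 0, 0]
    - [2.4, 0, 0, 0, 0]
    - [2.4, 0, 0, 0, 0]
    - [2.4, 0, 0, -1, 0]
    - [2.4, 0, 0, -3, 0]
    - [2.4, 0, 0, -5, 0]
    - [2.4, 0, 0, -5, 0]
  force: 20

```text
time: 5.75
tool_pos: [0.5126, 0.2821, 0.1256]
tcp_rot: [2.18, 2.259, 0.009]
wrist_force: [0.5, 0.0, 0.5]
width: 0.306
grip_force: 19.8
```

```bash
python3 - <<'E'
from h import *
st=bot.read_state(); np.save('pics/w5s.npy',st,allow_pickle=True); print(st['tool_pos'],st['width']*85.4,st['grip_force']); save('wrist','w5')
C=cam('wrist',st)
p=cv2.imread('pics/w5.png'); d=np.load('pics/w5.npz')['d']; uv=np.argwhere(d>0)[:,::-1]; P=pts(C,uv,d[d>0])
def f(n,lo,hi,zt,c=(.507,.280),r=.05):
    m=np.zeros(d.shape,np.uint8); s=(P[:,2]>lo)&(P[:,2]<hi)&(np.hypot(P[:,0]-c[0],P[:,1]-c[1])<r); m[uv[s,1],uv[s,0]]=255
    m=cv2.morphologyEx(m,cv2.MORPH_OPEN,np.ones((3,3)))
    c=max(cv2.findContours(m,cv2.RETR_EXTERNAL,cv2.CHAIN_APPROX_NONE)[0],key=cv2.contourArea);c=cv2.convexHull(c)[:,0]
    w=(ray(C,c,zt)[:,:2]*1000).astype(np.float32); print(n,cv2.minEnclosingCircle(w),cv2.minAreaRect(w),np.median(P[s,2]))
f('spool',.058,.07,.065); f('tin',.037,.048,.043); f('case',.021,.03,.026,r=.09)
cv2.imwrite('pics/v5.png',p)
E
```

```text
[0.51262633 0.28214522 0.12559913] 26.15814381744929 19.782825708389282
spool ((506.210693359375, 283.102294921875), 22.8621826171875) ((505.742919921875, 285.02960205078125), (45.4238166809082, 41.70695114135742), 13.41113567352295) 0.06361215104849557
tin ((507.50128173828125, 280.0962829589844), 30.110830307006836) ((508.81134033203125, 286.0798645019531), (47.90085220336914, 59.52152633666992), 76.76995849609375) 0.04182717862398849
case ((506.71649169921875, 309.35699462890625), 39.13402557373047) ((506.5680847167969, 309.3519592285156), (61.63688659667969, 49.01333236694336), 1.9439939260482788) 0.02515727606115928
```

View pics/v5.png

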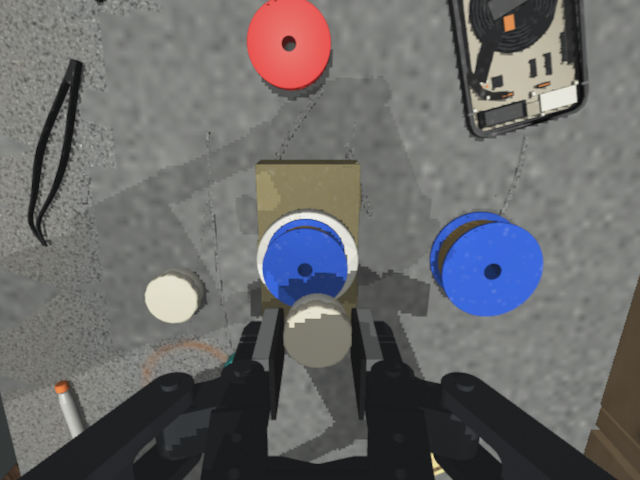

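The pot is held at about (318,330), and the spool top, centre (305,262), is undisturbed. Checking for settling, since the measured pose drifted by 2–5 mm.

```bash
python3 - <<'E'
from h import *
for i in range(3):
    st=bot.read_state(); print(st['time'],st['tool_pos'],st['joint_vel'].round(3),st['wrist_force']); bot.read_camera('wrist')
E
```

```text
5.8 [0.51165354 0.28166062 0.12387906] [-0.002  0.025  0.035 -0.001 -0.005  0.001] [-0.67098407 -0.14741828  0.14318783]
5.85 [0.51067462 0.28113389 0.12247457] [-0.     0.019  0.025 -0.     0.001 -0.001] [ 0.29283241  0.53664811 -0.63426869]
5.9 [0.51001507 0.2807634  0.12153144] [-0.     0.012  0.014 -0.001  0.001 -0.   ] [-0.44722248 -0.58690678 -0.65164723]
```

Emit:
step_arm:
  motion:
    - [2.4, -4.8, -1, 0, 0]
    - [2.4, -9.6, -2, 0, 0]
    - [2.4, -14.4, -3, 0, 0]
    - [2.4, -19.2, -4, 0, 0]
    - [2.4, -22, -4.7, 2, 0]
    - [2.4, -24, -5.1, 4, 0]
    - [2.4, -24.2, -5.1, 6, 0]
    - [2.4, -24.2, -5.1, 8, 0]
    - [2.4, -24.2, -5.1, 9, 0]
    - [2.4, -24.2, -5.1, 9, 0]
    - [2.4, -24.2, -5.1, 9, 0]
    - [2.4, -24.2, -5.1, 9, 0]
    - [2.4, -24.2, -5.1, 9, 0]

```text
time: 7.25
tool_pos: [0.4693, 0.0376, 0.0333]
tcp_rot: [2.18, 2.26, 0.002]
wrist_force: [0.9, 0.2, -0.1]
width: 0.305
grip_force: 19.8
```

```bash
python3 - <<'E'
from h import *
st=bot.read_state(); save('wrist','w6');save('side','s6'); print(st['tool_pos'],st['wrist_force'],bot.read_state()['tool_pos'])
a=cv2.imread('pics/s6.png')[200:305,290:430]; b=cv2.imread('pics/w6.png')[200:480,120:500]
cv2.imwrite('pics/v6.png',np.vstack([cv2.resize(a,(400,300)),cv2.resize(b,(400,300))]))
E
```

```text
[0.46929293 0.03758934 0.0333088 ] [ 0.93207152  0.18012919 -0.07914212] [0.46901371 0.03750864 0.03310277]
```

View pics/v6.png

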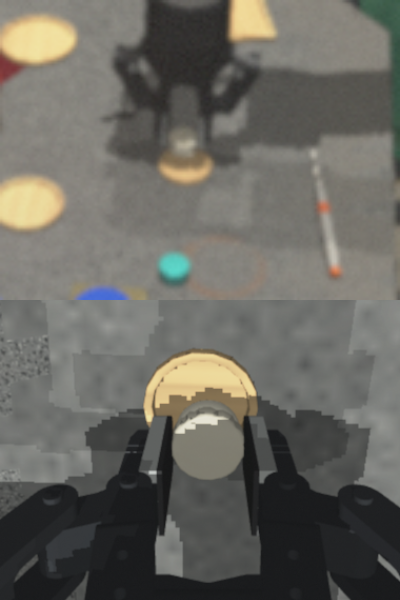

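The pot hangs over the small dish (dish centre around 2 mm to the left); lowering with a small correction.

Emit:
step_arm:
  motion:
    - [2.4, 0, -0.15, 1, 0]
    - [2.4, 0, -0.15, 1.6, 0]
    - [2.4, 0, -0.15, 2.0, 0]
    - [2.4, 0, -0.15, 2.2, 0]
    - [2.4, 0, -0.15, 2.2, 0]
    - [2.4, 0, -0.15, 2.2, 0]
    - [2.4, 0, -0.15, 2.2, 0]
    - [2.4, 0, -0.15, 2.2, 0]

```text
time: 8.15
tool_pos: [0.4665, 0.0373, 0.0102]
tcp_rot: [-2.181, -2.26, 0.001]
wrist_force: [-1.9, 0.4, 4.8]
width: 0.305
grip_force: 20.9
```

Emit:
step_arm:
  motion:
    - [3.4, 0, 0, 0, 0]
    - [3.8, 0, 0, 0, 0]
    - [4, 0, 0, 0, 0]
    - [4, 0, 0, 0, 0]
    - [4, 0, 0, -1, 0]
    - [4, 0, 0, -3, 0]
    - [4, 0, 0, -6, 0]
    - [5, 0, 0, -10, 0]
    - [6, 2, 0.5, -12, 0]
    - [6.5, 6, 1, -12, 0]
    - [6.5, 6, 1, -12, 0]

```text
time: 9.25
tool_pos: [0.4763, 0.1008, 0.1328]
tcp_rot: [2.177, 2.262, 0.008]
wrist_force: [0.0, -0.6, -1.2]
width: 0.758
grip_force: 0.0
```

```bash
python3 - <<'E'
from h import *
st=bot.read_state(); save('side','s7');save('scene','c7'); print(st['tool_pos'])
a=cv2.imread('pics/s7.png')[230:290,310:390]; b=cv2.imread('pics/c7.png')[240:285,313:393]
cv2.imwrite('pics/v7.png',np.vstack([cv2.resize(a,(400,300)),cv2.resize(b,(400,225))]))
E
```

```text
[0.47634066 0.10083459 0.13282773]
```

View pics/v7.png

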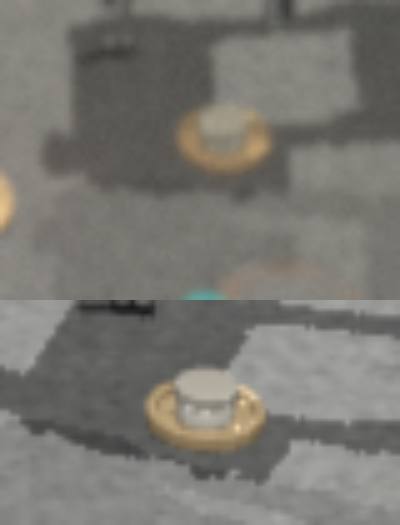

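The pot sits flat in the small dish. Next is the spool.

Emit:
step_arm:
  motion:
    - [6.5, 4.8, 1, 0, 0]
    - [6.5, 9.5, 2, 0, 0]
    - [6.5, 14.2, 3, 0, 0]
    - [6.5, 17.5, 3.7, 0, 0]
    - [6.5, 18.4, 3.9, 2, 0]
    - [6.5, 18.4, 3.9, 4, 0]
    - [6.5, 18.4, 3.9, 6, 0]
    - [6.5, 18.4, 3.9, 7, 0]
    - [6.5, 18.4, 3.9, 7.8, 0]
    - [6.5, 18.4, 3.9, 7.8, 0]
    - [6.5, 18.4, 3.9, 7.8, 0]
    - [6.5, 18.4, 3.9, 7.8, 0]
    - [6.5, 18.4, 3.9, 7.8, 0]

```text
time: 10.65
tool_pos: [0.5078, 0.2832, 0.0534]
tcp_rot: [2.181, 2.26, 0.003]
wrist_force: [0.6, 0.0, -0.1]
width: 0.756
grip_force: 0.0
```

```bash
python3 - <<'E'
from h import *
st=bot.read_state(); save('wrist','w8');save('side','s8'); print(st['tool_pos'],st['wrist_force'])
a=cv2.imread('pics/s8.png')[270:360,260:380]; b=cv2.imread('pics/w8.png')[200:480,120:500]
cv2.imwrite('pics/v8.png',np.vstack([cv2.resize(a,(400,300)),cv2.resize(b,(400,300))]))
E
```

```text
[0.50784086 0.28318102 0.05337597] [ 0.55310276  0.04444749 -0.13736209]
```

View pics/v8.png

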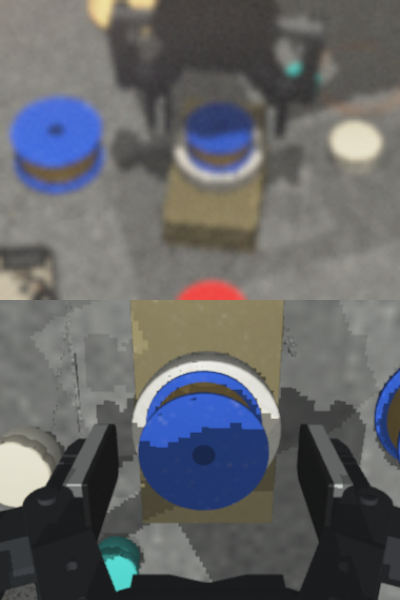

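The spool sits centred between the pads (204 against a pad midpoint of 208). Closing and lifting.

Emit:
step_arm:
  motion:
    - [4.2, 0, 0, 0, 0]
    - [4.2, 0, 0, 0, 0]
    - [4.2, 0, 0, 0, 0]
    - [4.2, 0, 0, 0, 0]
    - [4.2, 0, 0, 0, 0]
    - [4.2, 0, 0, 0, 0]
    - [4.2, 0, 0, -0.6, 0]
    - [4.2, 0, 0, -1.6, 0]
    - [4.2, 0, 0, -3, 0]
    - [4.2, 0, 0, -5, 0]
    - [4.2, 0, 0, -6, 0]
    - [4.2, 0, 0, -6, 0]
    - [4.2, 0, 0, -6, 0]
  force: 25

```text
time: 12.05
tool_pos: [0.5071, 0.2829, 0.1126]
tcp_rot: [2.181, 2.261, 0.001]
wrist_force: [-0.2, -0.1, -1.1]
width: 0.517
grip_force: 25.6
```

```bash
cat > meas.py <<'E'
from h import *
import sys
def run(n,layers,ctr=(.507,.280)):
    for _ in range(3): bot.read_camera('side')
    st=bot.read_state(); np.save(f'pics/{n}s.npy',st,allow_pickle=True); print(st['tool_pos'],st['width']*85.4,st['grip_force']); p,d=save('wrist',n)
    C=cam('wrist',st); uv=np.argwhere(d>0)[:,::-1]; P=pts(C,uv,d[d>0])
    for nm,lo,hi,zt,r in layers:
        m=np.zeros(d.shape,np.uint8); s=(P[:,2]>lo)&(P[:,2]<hi)&(np.hypot(P[:,0]-ctr[0],P[:,1]-ctr[1])<r); m[uv[s,1],uv[s,0]]=255
        m=cv2.morphologyEx(m,cv2.MORPH_OPEN,np.ones((3,3)))
        c=max(cv2.findContours(m,cv2.RETR_EXTERNAL,cv2.CHAIN_APPROX_NONE)[0],key=cv2.contourArea);c=cv2.convexHull(c)[:,0]
        w=(ray(C,c,zt)[:,:2]*1000).astype(np.float32); print(nm,cv2.minEnclosingCircle(w),cv2.minAreaRect(w),np.median(P[s,2]))
E
python3 - <<'E'
from meas import *
run('w9',[('tin',.037,.048,.043,.05),('case',.02,.03,.026,.09)])
E
```

```text
[0.50626791 0.28248758 0.11118088] 43.94961796422472 25.62424935225863
tin ((507.2271728515625, 280.4459228515625), 30.04245376586914) ((507.6304016113281, 290.0177917480469), (40.74464416503906, 59.273521423339844), 87.56812286376953) 0.04168071191911482
case ((506.56622314453125, 309.9024963378906), 38.60579299926758) ((506.5088195800781, 310.1723327636719), (61.60026550292969, 48.13477325439453), 1.9861929416656494) 0.025138235787390273
```

View pics/w9.png

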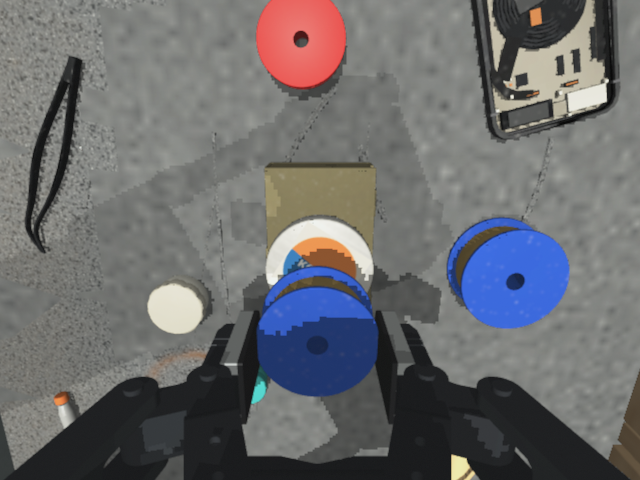

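The spool is held level, and the tin (320,265) and case lie undisturbed. Moving to the medium dish.

Emit:
step_arm:
  motion:
    - [4.2, -4, 2.1, -0.5, 0]
    - [4.2, -8, 4.2, -0.5, 0]
    - [4.2, -12, 6.3, -0.5, 0]
    - [4.2, -15.5, 8.2, 0, 0]
    - [4.2, -17.4, 9.2, 2, 0]
    - [4.2, -17.4, 9.2, 4, 0]
    - [4.2, -17.4, 9.2, 6, 0]
    - [4.2, -17.4, 9.2, 7.2, 0]
    - [4.2, -17.4, 9.2, 7.2, 0]
    - [4.2, -17.4, 9.2, 7.2, 0]
    - [4.2, -17.4, 9.2, 7.2, 0]
    - [4.2, -17.4, 9.2, 7.2, 0]

```text
time: 13.45
tool_pos: [0.6062, 0.1126, 0.0417]
tcp_rot: [2.18, 2.26, 0.003]
wrist_force: [1.0, -0.1, -0.1]
width: 0.518
grip_force: 25.7
```

```bash
python3 - <<'E'
from h import *
bot.read_camera('side')
st=bot.read_state(); save('wrist','w10');save('side','s10'); print(st['tool_pos'],st['wrist_force'],st['width'],bot.read_state()['tool_pos'])
a=cv2.imread('pics/s10.png')[210:315,240:380]; b=cv2.imread('pics/w10.png')[200:480,120:500]
cv2.imwrite('pics/v10.png',np.vstack([cv2.resize(a,(400,300)),cv2.resize(b,(400,300))]))
E
```

```text
[0.60609142 0.1126529  0.04156954] [-0.90181297 -0.11347885  0.5360729 ] 0.516487952612246 [0.60573918 0.11250944 0.04119123]
```

View pics/v10.png

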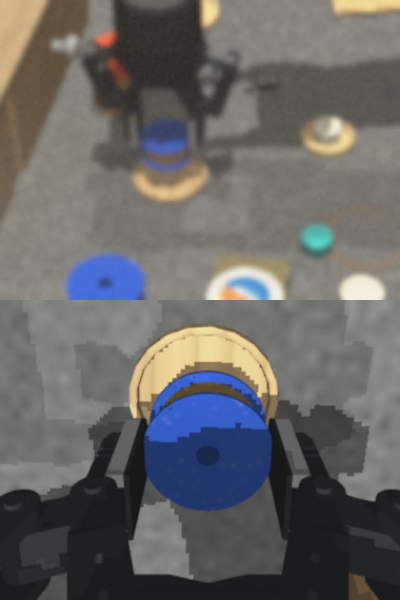

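The spool is centred over the medium dish to within about 1 mm; lowering.

Emit:
step_arm:
  motion:
    - [4.2, -0.1, -0.15, 1, 0]
    - [4.2, -0.1, -0.15, 2, 0]
    - [4.2, -0.1, -0.15, 2.5, 0]
    - [4.2, -0.1, -0.15, 2.7, 0]
    - [4.2, -0.1, -0.15, 2.7, 0]
    - [4.2, -0.1, -0.15, 2.7, 0]
    - [4.2, -0.1, -0.15, 2.7, 0]
    - [4.2, -0.1, -0.15, 2.7, 0]

```text
time: 14.4
tool_pos: [0.6026, 0.111, 0.0132]
tcp_rot: [-2.18, -2.259, 0.003]
wrist_force: [-3.6, -1.1, 6.9]
width: 0.514
grip_force: 26.4
```

Emit:
step_arm:
  motion:
    - [4.8, 0, 0, 0, 0]
    - [5.4, 0, 0, 0, 0]
    - [5.6, 0, 0, 0, 0]
    - [5.6, 0, 0, 0, 0]
    - [5.6, 0, 0, -1, 0]
    - [5.6, 0, 0, -3, 0]
    - [6, 0, 0, -6, 0]
    - [7, 0, 0, -9, 0]
    - [8, 4, -2, -9.5, 0]
    - [8.2, 8, -4, -9.5, 0]
    - [8.2, 8, -4, -9.5, 0]

```text
time: 15.5
tool_pos: [0.559, 0.1935, 0.1097]
tcp_rot: [-2.177, -2.264, -0.003]
wrist_force: [-0.1, -1.0, -0.5]
width: 0.958
grip_force: 0.0
```

```bash
python3 - <<'E'
from h import *
st=bot.read_state(); save('side','s11');save('scene','c11'); print(st['tool_pos'],st['q'])
a=cv2.imread('pics/s11.png')[230:350,240:400]; b=cv2.imread('pics/c11.png')[230:350,240:400]
cv2.imwrite('pics/v11.png',np.vstack([cv2.resize(a,(400,300)),cv2.resize(b,(400,300))]))
E
```

```text
[0.55904134 0.19347947 0.10966617] [0.28999205 0.21147534 1.90494759 0.00217496 1.02433392 0.24974709]
```

View pics/v11.png

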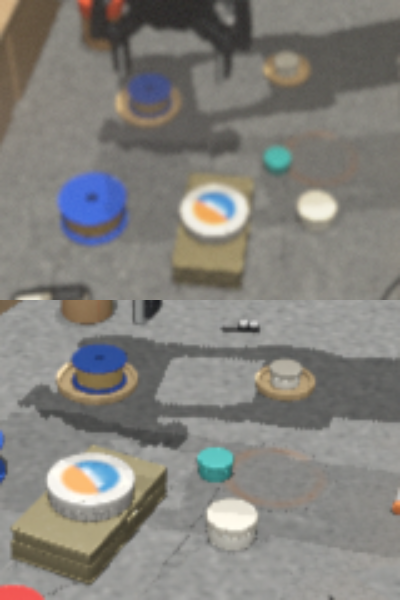

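Spool sits flat in the medium dish, pot still fine. Now the tin.

Emit:
step_arm:
  motion:
    - [8.3, 4, -2.2, 0, 0]
    - [8.3, 8, -4.4, 0, 0]
    - [8.3, 9.2, -5, 1.5, 0]
    - [8.3, 9.2, -5, 3.5, 0]
    - [8.3, 9.2, -5, 5.5, 0]
    - [8.3, 9.2, -5, 6.5, 0]
    - [8.3, 9.2, -5, 7.1, 0]
    - [8.3, 9.2, -5, 7.1, 0]
    - [8.3, 9.2, -5, 7.1, 0]
    - [8.3, 9.2, -5, 7.1, 0]
    - [5.5, 9.2, -5, 7.1, 0]
    - [5.5, 9.2, -5, 7.1, 0]
    - [5.5, 9.2, -5, 7.1, 0]
    - [5.5, 9.2, -5, 7.1, 0]
    - [5.5, 9.2, -5, 7.1, 0]
  force: 25

```text
time: 17.1
tool_pos: [0.5077, 0.2802, 0.0385]
tcp_rot: [-2.181, -2.261, -0.0]
wrist_force: [-2.7, -0.1, 4.7]
width: 0.645
grip_force: 2.9
```

```bash
python3 - <<'E'
from h import *
st=bot.read_state(); save('wrist','w12');save('side','s12'); print(st['tool_pos'],st['wrist_force'],st['width'],st['grip_force'])
a=cv2.imread('pics/s12.png')[270:360,260:380]; b=cv2.imread('pics/w12.png')[200:480,120:500]
cv2.imwrite('pics/v12.png',np.vstack([cv2.resize(a,(400,300)),cv2.resize(b,(400,300))]))
E
```

```text
[0.50765429 0.28017629 0.03846724] [-2.74893364 -0.13649318  4.69024774] 0.6451302576433996 2.8618824725781966
```

View pics/v12.png

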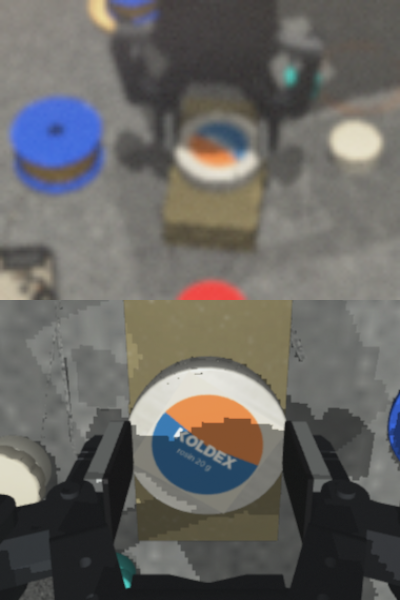

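The pads lightly touch the tin on both sides; closing fully, then lifting.

Emit:
step_arm:
  motion:
    - [4.8, 0, 0, 0, 0]
    - [4.8, 0, 0, 0, 0]
    - [4.8, 0, 0, 0, 0]
    - [4.8, 0, 0, 0, 0]
    - [4.8, 0, 0, -0.5, 0]
    - [4.8, 0, 0, -1.5, 0]
    - [4.8, 0, 0, -3, 0]
    - [4.8, 0, 0, -5, 0]
    - [4.8, 0, 0, -6, 0]
    - [4.8, 0, 0, -6, 0]
    - [4.8, 0, 0, -6, 0]
    - [4.8, 0, 0, -6, 0]
  force: 30

```text
time: 18.4
tool_pos: [0.5069, 0.2795, 0.0964]
tcp_rot: [-2.181, -2.26, 0.002]
wrist_force: [0.3, 0.6, -0.7]
width: 0.561
grip_force: 0.0
```

```bash
python3 - <<'E'
from meas import *
run('w13',[('case',.02,.03,.026,.09)])
E
```

```text
[0.50692899 0.27954849 0.0962126 ] 47.95556211942664 0.0
case ((506.4018859863281, 309.8345642089844), 38.595096588134766) ((506.429931640625, 310.350830078125), (61.571449279785156, 47.73421096801758), 1.9881882667541504) 0.025103353553516408
```

View pics/w13.png

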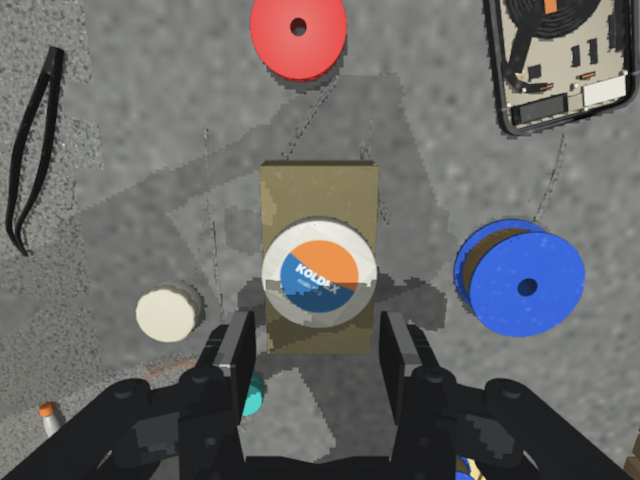

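The tin did not come along: the pads were too high (they stand back when open, so I had the offset's sign wrong) and slipped off its top edge. The tin is unmoved at (319,272). Retrying about 1 cm lower.

Emit:
step_arm:
  motion:
    - [8.4, 0, 0, 0, 0]
    - [8.4, 0, 0, 0, 0]
    - [8.4, 0, 0, 0, 0]
    - [8.4, 0, 0, 2, 0]
    - [8.4, 0, 0, 4, 0]
    - [8.4, 0, 0, 6, 0]
    - [8.4, 0, 0, 6.8, 0]
    - [8.4, 0, 0, 6.8, 0]
    - [8.4, 0, 0, 6.8, 0]
    - [8.4, 0, 0, 6.8, 0]
    - [5, 0, 0, 6.8, 0]
    - [5, 0, 0, 6.8, 0]
    - [5, 0, 0, 6.8, 0]
    - [5, 0, 0, 6.8, 0]
    - [5, 0, 0, 6.8, 0]
    - [5, 0, 0, 6.8, 0]
  force: 30

```text
time: 20.2
tool_pos: [0.5082, 0.2802, 0.0307]
tcp_rot: [2.181, 2.26, 0.002]
wrist_force: [-1.9, -0.1, 4.8]
width: 0.669
grip_force: 31.0
```

Emit:
step_arm:
  motion:
    - [5, 0, 0, -0.5, 0]
    - [5, 0, 0, -1.5, 0]
    - [5, 0, 0, -3, 0]
    - [5, 0, 0, -5, 0]
    - [5, 0, 0, -7, 0]
    - [5, 0, 0, -7, 0]
    - [5, 0, 0, -7, 0]
    - [5, 0, 0, -7, 0]

```text
time: 21.0
tool_pos: [0.5069, 0.2796, 0.0985]
tcp_rot: [-2.181, -2.26, 0.002]
wrist_force: [0.0, 0.7, -0.9]
width: 0.667
grip_force: 32.2
```

```bash
python3 - <<'E'
from meas import *
run('w14',[('case',.02,.03,.026,.09)])
C=cam('wrist'); d=np.load('pics/w14.npz')['d']
print([pts(C,[(u,v)],[d[v,u]])[0] for u,v in((320,320),(290,330),(345,330),(320,370))])
E
```

```text
[0.50675285 0.279447   0.09795295] 57.459740268999546 32.18472615117207
case ((506.77947998046875, 301.7644958496094), 44.16277313232422) ((506.75054931640625, 302.02587890625), (61.552669525146484, 64.78675842285156), 1.9683197736740112) 0.025182539717059776
[array([0.5071885 , 0.28946061, 0.10908332]), array([0.49652787, 0.28524347, 0.10945366]), array([0.5163471 , 0.28581071, 0.10921214]), array([0.5079234 , 0.2692955 , 0.11021037])]
```

View pics/w14.png

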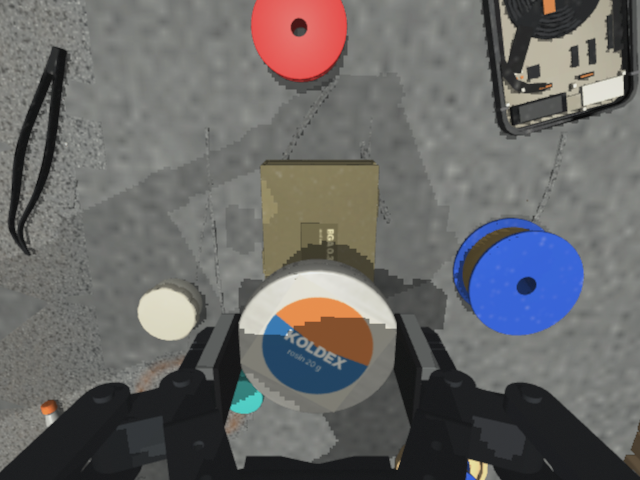

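The tin is held level with its top at 0.110, and the case is unmoved. Going to the large dish, checking by numbers from here.

Emit:
step_arm:
  motion:
    - [5, -4.3, 1.2, -2, 0]
    - [5, -8.6, 2.5, -3, 0]
    - [5, -12.9, 3.7, -3, 0]
    - [5, -17.2, 5, -3, 0]
    - [5, -21.5, 6.2, -3, 0]
    - [5, -25.8, 7.5, -3, 0]
    - [5, -30.1, 8.7, -3, 0]
    - [5, -34.4, 10, -3, 0]
    - [5, -38.7, 11.2, -2, 0]
    - [5, -42.7, 12.4, 0, 0]
    - [5, -42.7, 12.4, 3, 0]
    - [5, -42.7, 12.4, 5, 0]
    - [5, -42.7, 12.4, 6, 0]
    - [5, -42.7, 12.4, 6, 0]
    - [5, -42.7, 12.4, 6, 0]
    - [5, -42.7, 12.4, 6, 0]
    - [5, -42.7, 12.4, 6, 0]

```text
time: 22.9
tool_pos: [0.6481, -0.1424, 0.0411]
tcp_rot: [2.179, 2.259, 0.002]
wrist_force: [-0.6, 0.9, 0.5]
width: 0.668
grip_force: 32.5
```

```bash
python3 - <<'E'
from h import *
for _ in range(2): bot.read_camera('side')
st=bot.read_state(); p,d=save('wrist','w15'); print(st['tool_pos'],st['wrist_force'],st['width']); C=cam('wrist',st)
h=cv2.cvtColor(cv2.imread('pics/w15.png'),cv2.COLOR_BGR2HSV); m=cv2.inRange(h,(12,60,80),(28,255,255)); m=cv2.morphologyEx(m,cv2.MORPH_OPEN,np.ones((3,3)))
for c in cv2.findContours(m,cv2.RETR_EXTERNAL,cv2.CHAIN_APPROX_NONE)[0]:
    if cv2.contourArea(c)<500: continue
    hull=cv2.convexHull(c)[:,0]; w=ray(C,hull,.007)[:,:2]*1000
    s=w[w[:,1]>w[:,1].max()-35]  # far arc of the rim
    A=np.c_[2*s,np.ones(len(s))]; q=np.linalg.lstsq(A,(s**2).sum(1),rcond=None)[0]; print(cv2.boundingRect(c),q[:2],np.sqrt(q[2]+(q[:2]**2).sum()),w.max(0),w.min(0))
E
```

```text
[ 0.64765016 -0.14234004  0.04063071] [-0.39177827  1.31833507 -0.51271106] 0.6708767855306174
(0, 367, 38, 105) [ 480.66779471 -196.33647706] 12.542724579254205 [ 501.34230098 -188.35448186] [ 476.25873752 -255.89831934]
(277, 297, 96, 68) [ 651.0185038  -161.61217752] 19.68041309017637 [ 675.66483114 -144.45634111] [ 628.5685313 -180.510083 ]
(225, 205, 177, 109) [ 645.31915858 -141.48680348] 40.84404015930464 [ 686.87865901 -100.43106148] [ 604.11054382 -153.84684946]
(517, 0, 123, 362) [752.13639922 -35.02841555] 17.232977524299745 [809.1854045  -17.85065798] [ 736.12128783 -174.20245825]
```

Emit:
step_arm:
  motion:
    - [5, 0, -0.1, 1, 0]
    - [5, 0, -0.1, 2, 0]
    - [5, 0, -0.1, 2.6, 0]
    - [5, 0, -0.1, 2.9, 0]
    - [5, 0, -0.1, 2.9, 0]
    - [5, 0, -0.1, 2.9, 0]
    - [5, 0, -0.1, 2.9, 0]
    - [5, 0, -0.1, 2.9, 0]

```text
time: 23.85
tool_pos: [0.6462, -0.1425, 0.0108]
tcp_rot: [2.181, 2.26, 0.001]
wrist_force: [-0.4, -0.3, -0.8]
width: 0.668
grip_force: 32.5
```

Emit:
step_arm:
  motion:
    - [5, 0, 0, 0.1, 0]
    - [5, 0, 0, 0.1, 0]
    - [5, 0, 0, 0.2, 0]
    - [5, 0, 0, 0.2, 0]
    - [5, 0, 0, 0.2, 0]

```text
time: 24.35
tool_pos: [0.6457, -0.1424, 0.0082]
tcp_rot: [-2.181, -2.261, 0.0]
wrist_force: [-0.2, 0.2, -1.4]
width: 0.671
grip_force: 32.5
```

Emit:
step_arm:
  motion:
    - [5, 0, 0, 0.1, 0]
    - [5, 0, 0, 0.1, 0]
    - [5, 0, 0, 0.1, 0]
    - [5, 0, 0, 0.1, 0]
    - [5, 0, 0, 0.1, 0]

```text
time: 24.85
tool_pos: [0.6459, -0.1425, 0.0078]
tcp_rot: [2.181, 2.26, 0.0]
wrist_force: [-2.7, 0.3, 5.4]
width: 0.667
grip_force: 32.9
```

Emit:
step_arm:
  motion:
    - [6.4, 0, 0, 0, 0]
    - [7, 0, 0, 0, 0]
    - [7.6, 0, 0, 0, 0]
    - [7.6, 0, 0, 0, 0]
    - [7.6, 0, 0, -1, 0]
    - [7.6, 0, 0, -3, 0]
    - [8, 0, 0, -6, 0]
    - [8.4, 0, 0, -10, 0]
    - [8.4, 0, -1, -12, 0]
    - [8.4, 4.3, -2.2, -12, 0]
    - [8.4, 8.6, -3.5, -12, 0]
    - [8.4, 12.9, -4.7, -12, 0]
    - [8.4, 12.9, -4.7, -12, 0]

```text
time: 26.15
tool_pos: [0.5923, -0.0108, 0.1279]
tcp_rot: [-2.176, -2.264, -0.001]
wrist_force: [-1.1, -0.7, -0.4]
width: 0.982
grip_force: 0.0
```

```bash
cat > chk.py <<'E'
from h import *
# heights and centres of what stands in each dish, from the fixed cameras' depth
def chk(items):
    for cn in('scene','side'):
        p,d=bot.read_camera(cn); C=cam(cn); uv=np.argwhere(d>0)[:,::-1]; P=pts(C,uv,d[d>0])
        for n,x,y,z,r in items:
            s=P[(np.hypot(P[:,0]-x,P[:,1]-y)<r)&(abs(P[:,2]-z)<.005)]
            if len(s)<5: print(cn,n,len(s)); continue
            A=np.c_[s[:,:2]-s[:,:2].mean(0),np.ones(len(s))]; g=np.linalg.lstsq(A,s[:,2],rcond=None)[0]
            print(cn,n,len(s),'mid',((s.max(0)+s.min(0))/2*1000).round(1)[:2],'z',(s[:,2].mean()*1000).round(1),'slope deg',np.degrees(g[:2]).round(1))
E
python3 - <<'E'
from chk import *
print(bot.read_state()['tool_pos'])
chk([('pot',.4675,.0365,.018,.03),('spool',.604,.111,.025,.035),('tin',.645,-.142,.020,.04),('case',.507,.278,.026,.065),('jar',.673,.018,.068,.04),('drop',.61,-.308,.086,.03)])
E
```

```text
[ 0.59232284 -0.0107973   0.12788359]
scene pot 92 mid [464.5  39.2] z 17.6 slope deg [ 2.5 -4.1]
scene spool 215 mid [602.1 112. ] z 24.9 slope deg [-0.1 -0.7]
scene tin 239 mid [ 644.6 -141.6] z 19.3 slope deg [ 1.1 -1.2]
scene case 1523 mid [506.1 279.5] z 26.2 slope deg [ 0.6 -0.3]
scene jar 200 mid [680.7  13.1] z 67.0 slope deg [ 0.6 -2. ]
scene drop 8 mid [ 606.6 -298.4] z 83.6 slope deg [ 18.3 -18.7]
side pot 62 mid [466.6  37.6] z 17.6 slope deg [ 2.2 -1.8]
side spool 170 mid [603.3 113. ] z 25.0 slope deg [0.5 0.8]
side tin 186 mid [ 646.8 -140.5] z 19.2 slope deg [-0.3  0.3]
side case 1061 mid [508.5 279. ] z 26.2 slope deg [ 0.1 -0. ]
side jar 171 mid [677.4  13.2] z 67.1 slope deg [-0.2 -0.9]
side drop 0
```

All three round things sit flat (heights 18, 25 and 20 mm as expected). Now the case.

Emit:
step_arm:
  motion:
    - [8.5, 4.3, -1.1, 0, 0]
    - [8.5, 8.6, -2.3, 0, 0]
    - [8.5, 12.9, -3.4, 0, 0]
    - [8.5, 17.2, -4.5, 0, 0]
    - [8.5, 21.5, -5.6, 0, 0]
    - [8.5, 25.8, -6.8, 1, 0]
    - [8.5, 29.6, -7.7, 3, 0]
    - [8.5, 29.6, -7.7, 6, 0]
    - [8.5, 29.6, -7.7, 8, 0]
    - [8.5, 29.6, -7.7, 8.5, 0]
    - [8.5, 29.6, -7.7, 8.5, 0]
    - [8.5, 29.6, -7.7, 8.5, 0]
    - [8.5, 29.6, -7.7, 9.5, 0]
    - [8.5, 29.6, -7.7, 11, 0]
    - [8.5, 29.6, -7.7, 12, 0]
    - [8.5, 29.6, -7.7, 12.2, 0]
    - [8.5, 29.6, -7.7, 12.2, 0]
    - [8.5, 29.6, -7.7, 12.2, 0]
    - [8.5, 29.6, -7.7, 12.2, 0]

```text
time: 28.15
tool_pos: [0.5072, 0.2781, 0.0058]
tcp_rot: [2.181, 2.261, 0.001]
wrist_force: [-0.5, 0.2, 0.2]
width: 0.998
grip_force: 0.0
```

Emit:
step_arm:
  motion:
    - [5, 0, 0, 0, 0]
    - [5, 0, 0, 0, 0]
    - [5, 0, 0, 0, 0]
    - [5, 0, 0, 0, 0]
    - [5, 0, 0, 0, 0]
    - [5, 0, 0, 0, 0]
    - [5, 0, 0, 0, 0]
  force: 50

```text
time: 28.85
tool_pos: [0.5073, 0.2782, 0.0061]
tcp_rot: [2.181, 2.26, 0.002]
wrist_force: [-2.3, -0.6, 5.9]
width: 0.708
grip_force: 54.9
```

Emit:
step_arm:
  motion:
    - [5, 0, 0, -1, 0]
    - [5, 0, 0, -3, 0]
    - [5, 0, 0, -6, 0]
    - [5, 0, 0, -9, 0]
    - [5, -4.3, -0.6, -9, -3]
    - [5, -8.6, -1.2, -9, -6]
    - [5, -12.9, -1.8, -9, -9]
    - [5, -17.2, -2.4, -9, -12]
    - [5, -21.5, -3, -9, -12.7]
    - [5, -25.8, -3.5, -9, -12.7]
    - [5, -30.1, -4.1, -9, -12.7]
    - [5, -34.4, -4.7, -9, -12.7]
    - [5, -38.7, -5.3, -9, -12.7]
    - [5, -43, -5.9, -9, -12.7]
    - [5, -47.3, -6.5, -9, -12.7]
    - [5, -51.6, -7.1, -8, -12.7]
    - [5, -51.6, -7.1, -6, -12.7]
    - [5, -51.6, -7.1, -5, -12.7]
    - [5, -51.6, -7.1, -5, -12.7]
    - [5, -51.6, -7.1, -5, -12.7]

```text
time: 30.85
tool_pos: [0.4539, -0.2393, 0.0551]
tcp_rot: [-1.916, -2.488, 0.0]
wrist_force: [0.5, -0.4, -1.2]
width: 0.707
grip_force: 54.5
```

```bash
python3 - <<'E'
from h import *
for _ in range(4): bot.read_camera('side')
st=bot.read_state(); p,d=save('wrist','w16'); print(st['tool_pos'],R.from_rotvec(st['tcp_rot']).as_matrix()[:,0],st['wrist_force'],st['width']); C=cam('wrist',st)
uv=np.argwhere(d>0)[:,::-1]; P=pts(C,uv,d[d>0]); h=cv2.cvtColor(p[:,:,::-1].copy(),cv2.COLOR_BGR2HSV)
s=(abs(P[:,0]-.454)<.07)&(abs(P[:,1]+.24)<.09)
print(np.histogram(P[s,2],bins=np.arange(-.004,.11,.006)))
t=s&(P[:,2]>.06)&(P[:,2]<.085); zt=np.median(P[t,2]); t=s&(abs(P[:,2]-zt)<.004); m=np.zeros(d.shape,np.uint8); m[uv[t,1],uv[t,0]]=255
m=cv2.morphologyEx(m,cv2.MORPH_OPEN,np.ones((5,5)));c=max(cv2.findContours(m,cv2.RETR_EXTERNAL,cv2.CHAIN_APPROX_NONE)[0],key=cv2.contourArea)
print('case',zt,cv2.minAreaRect((ray(C,cv2.convexHull(c)[:,0],zt)[:,:2]*1000).astype(np.float32)))
A=np.c_[P[t,:2]-P[t,:2].mean(0),np.ones(t.sum())]; print('slope',np.degrees(np.linalg.lstsq(A,P[t,2],rcond=None)[0][:2]))
m=cv2.inRange(h,(12,60,80),(28,255,255)); m=cv2.morphologyEx(m,cv2.MORPH_OPEN,np.ones((3,3)))
for c in cv2.findContours(m,cv2.RETR_EXTERNAL,cv2.CHAIN_APPROX_NONE)[0]:
    if cv2.contourArea(c)>300: print(cv2.boundingRect(c),cv2.minAreaRect((ray(C,cv2.convexHull(c)[:,0],.007)[:,:2]*1000).astype(np.float32)))
E
```

```text
[ 0.45501443 -0.23992709  0.05621035] [-0.25582139  0.9667234  -0.00113335] [-0.48767768  0.19269491 -1.76265578] 0.7109377805877427
(array([34155,  5933,     3,     0,     0,     0,     0,     0,    14,
         466,   555,   776,  2145, 47347,  1287,  1417,  1611,  1204]), array([-0.004,  0.002,  0.008,  0.014,  0.02 ,  0.026,  0.032,  0.038,
        0.044,  0.05 ,  0.056,  0.062,  0.068,  0.074,  0.08 ,  0.086,
        0.092,  0.098,  0.104]))
case 0.07522600547442071 ((453.639892578125, -236.6970977783203), (74.16226959228516, 106.16027069091797), 14.686822891235352)
slope [ 0.03862602 -0.24834914]
(374, 429, 26, 39) ((521.1851806640625, -333.70135498046875), (14.545799255371094, 28.218563079833984), 14.686863899230957)
(234, 416, 89, 52) ((458.9742126464844, -344.8328857421875), (50.422645568847656, 37.423728942871094), 15.705592155456543)
(215, 141, 204, 204) ((450.72491455078125, -225.08663940429688), (95.82970428466797, 105.26154327392578), 14.747981071472168)
```

Emit:
step_arm:
  motion:
    - [5, 0, 0, 1.5, 0]
    - [5, 0, 0, 3, 0]
    - [5, 0, 0, 4, 0]
    - [5, 0, 0, 4.5, 0]
    - [5, 0, 0, 4.6, 0]
    - [5, 0, 0, 4.6, 0]
    - [5, 0, 0, 4.6, 0]
    - [5, 0, 0, 4.6, 0]
    - [5, 0, 0, 4.6, 0]
    - [5, 0, 0, 4.6, 0]

```text
time: 32.1
tool_pos: [0.4543, -0.2404, 0.0095]
tcp_rot: [1.918, 2.488, 0.0]
wrist_force: [-0.1, -0.5, -1.5]
width: 0.706
grip_force: 54.5
```

Emit:
step_arm:
  motion:
    - [5, 0, 0, 0.1, 0]
    - [5, 0, 0, 0.1, 0]
    - [5, 0, 0, 0.2, 0]
    - [5, 0, 0, 0.2, 0]
    - [5, 0, 0, 0.2, 0]
    - [5, 0, 0, 0.2, 0]

```text
time: 32.7
tool_pos: [0.4543, -0.2405, 0.0091]
tcp_rot: [-1.918, -2.488, 0.0]
wrist_force: [-5.6, 2.6, 14.3]
width: 0.71
grip_force: 56.5
```

Contact; releasing.

Emit:
step_arm:
  motion:
    - [6.6, 0, 0, -0.1, 0]
    - [7.2, 0, 0, -0.1, 0]
    - [7.8, 0, 0, -0.1, 0]
    - [8, 0, 0, -0.1, 0]
    - [8, 0, 0, -0.1, 0]
    - [8, 0, 0, -1, 0]
    - [8, 0, 0, -3, 0]
    - [8.4, 0, 0, -6, 0]
    - [8.4, 0, 0, -10, 0]
    - [8.4, 0, 0, -14, 0]
    - [8.4, 4, 0, -17, 0]
    - [8.4, 8, 0, -17, 0]
    - [8.4, 8, 0, -17, 0]
    - [8.4, 8, 0, -17, 0]
    - [8.4, 8, 0, -17, 0]

```text
time: 34.2
tool_pos: [0.4339, -0.1635, 0.1773]
tcp_rot: [1.918, 2.488, -0.001]
wrist_force: [-1.0, 0.3, 0.4]
width: 0.978
grip_force: 0.0
```

```bash
python3 - <<'E'
from chk import *
chk([('pot',.4675,.0365,.018,.03),('spool',.604,.111,.025,.035),('tin',.645,-.142,.020,.04),('case',.454,-.24,.029,.08),('jar',.673,.018,.068,.04),('drop',.61,-.308,.086,.03)])
st=bot.read_state(); p,d=save('wrist','w17'); C=cam('wrist',st); print(st['tool_pos'])
uv=np.argwhere(d>0)[:,::-1]; P=pts(C,uv,d[d>0])
t=(abs(P[:,2]-.029)<.006)&(np.hypot(P[:,0]-.454,P[:,1]+.24)<.085); m=np.zeros(d.shape,np.uint8); m[uv[t,1],uv[t,0]]=255
m=cv2.morphologyEx(m,cv2.MORPH_OPEN,np.ones((3,3)));c=max(cv2.findContours(m,cv2.RETR_EXTERNAL,cv2.CHAIN_APPROX_NONE)[0],key=cv2.contourArea)
print('case',cv2.minAreaRect((ray(C,cv2.convexHull(c)[:,0],.029)[:,:2]*1000).astype(np.float32)))
h=cv2.cvtColor(p[:,:,::-1].copy(),cv2.COLOR_BGR2HSV); m=cv2.inRange(h,(12,60,80),(28,255,255)); m=cv2.morphologyEx(m,cv2.MORPH_CLOSE,np.ones((5,5)))
for c in cv2.findContours(m,cv2.RETR_EXTERNAL,cv2.CHAIN_APPROX_NONE)[0]:
    if cv2.contourArea(c)>1500: print('wood',cv2.boundingRect(c),cv2.minAreaRect((ray(C,cv2.convexHull(c)[:,0],.007)[:,:2]*1000).astype(np.float32)))
E
```

```text
scene pot 89 mid [464.3  38.1] z 17.7 slope deg [ 1.  -4.3]
scene spool 216 mid [601.9 112.2] z 24.9 slope deg [ 0.3 -0.4]
scene tin 238 mid [ 643.6 -140.5] z 19.4 slope deg [ 1.1 -0.8]
scene case 525 mid [ 452.3 -237. ] z 29.3 slope deg [ 0.2 -0.7]
scene jar 199 mid [680.8  13. ] z 67.1 slope deg [ 0.2 -1.4]
scene drop 6 mid [ 607.2 -298.7] z 84.8 slope deg [-8.7 17.7]
side pot 58 mid [466.8  39.5] z 17.9 slope deg [-0.7 -3.2]
side spool 172 mid [603.3 111.2] z 25.0 slope deg [ 0.8 -0.7]
side tin 193 mid [ 646.5 -139.1] z 19.4 slope deg [ 0.  -0.4]
side case 406 mid [ 455.  -241.3] z 28.8 slope deg [ 0.4 -0.3]
side jar 175 mid [676.5  13.5] z 67.2 slope deg [-0.2 -2.1]
side drop 6 mid [ 608.5 -297.3] z 83.2 slope deg [-12.3 -26.5]
[ 0.4338147  -0.16369966  0.17691293]
case ((453.7829895019531, -239.53335571289062), (61.68099594116211, 112.1698989868164), 14.674710273742676)
wood (260, 231, 113, 151) ((452.6278991699219, -240.91802978515625), (89.9633560180664, 140.64675903320312), 14.656120300292969)
wood (521, 209, 107, 98) ((641.75927734375, -143.27288818359375), (83.24161529541016, 83.90506744384766), 80.1483383178711)
wood (0, 90, 118, 135) ((214.41041564941406, -160.18441772460938), (136.97842407226562, 54.90851974487305), 50.76945877075195)
```

All four sit flat and centred, and the case is square with the tray (14.67° against 14.66°).

```bash
python3 -c "
from workcell import bot
print(bot.finish_job())"
```

```text
the job is handed in; nothing more can be done
None
```

The pot, spool, tin and olive case each stand flat in their own places, nothing tipped and the jar and dropper bottle still standing; it was handed in at about 34 s, though I viewed 15 pictures, one over the limit of 14.

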